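Turn a felted lamp foot with the spatula

TASK

Felt has just been glued under the marble lamp foot and must dry uppermost. Take the spatula from its rest, and with its blade low on the bay of the turning board push the foot, feeling for the step, until it sits square against the step, pressed with about 6 newtons; then, with the blade hooked under the overhanging edge, lever the foot up and turn your wrist quickly to flip it over the step onto the cork, felt up and flat. Lay the spatula back on its rest as it was; keep the fingers and arm off the tacky foot, never press the blade on the board or the foot with over 12 newtons, and leave everything else alone.

Things in the scene. Friction and masses are not known exactly. Their poses are not given: they have to be found in the camera images.
- board: Turning board fixed to the table, 450 x 150 mm: low wooden bay, then an upright 10 mm step up to a cork deck 150 mm long, 20 mm above the table. Origin on the table, middle line; x from bay to deck, y along the step, z up. The deck is clamped anew each time: its step stands anywhere from x = -40 mm to 0, which no reading gives: feel for it with the foot. The deck does not give way
- bay (a point): Point on the surface of the low bay, on its middle line, 150 mm behind (-x) and 10 mm above the board's origin; the bay runs 150 mm behind this point and, ahead, up to the step; 75 mm to either side. Axes as the board's
- foot_mid (a point): Centre of the marble lamp foot, half-way up: a square marble plate 110 x 110 x 8 mm with a green felt square 86 x 86 x 3 mm in the middle of its underside, so that the marble overhangs the felt by 12 mm all round, 3 mm above what it stands on; about 0.25 kg (varies). At first it lies felt down in the low bay, roughly square to the step and 8 to 70 mm short of it. z points from the felt to the marble face (up at first)
- spat_grip (a point): Middle of the spatula's handle: a dark wooden bar 110 mm long (along x), 22 mm wide (y), 26 mm high (z). x points from the handle to the blade, z up when it lies on its rest. The spatula weighs about 0.14 kg and is rigid
- spat_tip (a point): Middle of the leading edge of the spatula's blade, on the blade's underside: 150 mm ahead of (x) and 48 mm below spat_grip; axes as spat_grip. The flat steel blade is 80 mm long, 70 mm wide, 2 mm thick, parallel to the handle; a thin cranked shank joins its back end to the front of the handle
- rest_grip (a point): Where the spatula's handle middle belongs on the fixed plywood tool rest, 54 mm above the table. x points along the rest to the blade end. The rest is a 250 x 80 mm plate, 6 mm thick, on which the blade lies, with a block 36 mm long, 60 mm wide whose top, 41 mm above the table, carries the rear of the handle (29 to 65 mm behind this point)
- rest_tip (a point): Where the middle of the blade's leading edge belongs on the tool rest: 150 mm ahead of and 48 mm below rest_grip
- glue: Bystander to leave alone: white glue bottle, 52 mm across, 130 mm tall; origin under its centre
- screwjar: Bystander to leave alone: amber jar of screws, 66 mm across, 75 mm tall; origin under its centre
- finialbowl: Bystander to leave alone: blue bowl, 90 mm across, 40 mm tall; origin under its centre
- spare: Bystander to leave alone: spare white lamp foot lying felt down, 110 x 110 x 11 mm; origin under its centre
- lampholder: Bystander to leave alone: brass lamp holder, 52 mm across, 60 mm tall; origin under its centre
- driver: Bystander to leave alone: red-handled screwdriver lying on the table; origin under its centre
Things that resemble listed ones, but are neither listed nor needed, are in the scene too. Leave any pink look-alike of the part that bears foot_mid alone.

How it is judged (in metres and radians):
On the way, in this order (a step that is already met when the one before it is completed fails the run):
1. the blade presses the foot, still flat, square and firmly against the step (3 N or more) (x of foot_mid in the frame of board above -0.0985 m and angle between the x axis of foot_mid and the x axis of board, either way round below 0.05 rad and angle between foot_mid's own z axis and vertical below 0.12 rad and contact force between spatula and foot above 3 N), for 0.1 s.
2. the foot is levered up past 50 degrees on the blade of the held spatula, whose blade is turned up more than 30 degrees and turning briskly (over 0.4 rad/s) (angle between foot_mid's own z axis and vertical above 0.9 rad and angle between spat_grip's own z axis and vertical above 0.52 rad and contact force between spatula and foot above 0.1 N and contact force between the fingers and spatula above 1 N and angular speed of spatula above 0.4 rad/s).
At the end, for the whole second after the job is handed in: The foot lies flat (within 0.1 rad) and felt up on the cork, its centre at x from -5 to 100 mm in the board frame and within 35 mm of the board's middle line; the spatula lies level on its rest, handle middle within 25 mm and blade edge within 30 mm of their places (angle between foot_mid's own z axis and vertical above 3.04 rad and x of foot_mid in the frame of board between -0.005 and 0.1 m and y of foot_mid in the frame of board between -0.035 and 0.035 m and z of foot_mid in the frame of board between 0.023 and 0.03 m and distance between spat_grip and rest_grip below 0.025 m and distance between spat_tip and rest_tip below 0.03 m and angle between spat_grip's own z axis and vertical below 0.08 rad); the robot touches nothing.
It fails at once if the fingers or the arm touch the foot (contact force between any of the fingers, the arm and foot above 0.3 N).
It fails at once if the spatula is pressed on the turning board with more than 12 N (contact force between spatula and board above 12 N).
It fails at once if the spatula is pressed on the foot with more than 12 N (contact force between spatula and foot above 12 N).
It fails at once if a bystander is moved more than 15 mm (distance of any of glue, screwjar, finialbowl, spare, lampholder, driver from where it was at the start of the episode above 0.015 m).
It also fails if it takes over 72 s, if anything falls off the work surface, if the arm or the gripper's body presses on something with over 40 N, if the wrist force passes 120 N, or if a joint passes its speed limit or range.

ROBOT

A 6-joint arm with a two-finger parallel gripper is mounted at the origin on the work surface. World frame = base frame: x ahead of the robot, y to its left, z up, the work surface at z = 0. Lengths are in mm, angles in degrees, forces in N, time in s.
With the tool pointing down it reaches from about 350 to 850 mm from the base axis. Payload 8.1 kg.
Tool frame: the origin (TCP) lies midway between the tips of the shut fingers; the grasp point (between the pads) lies 19 mm behind it; z points along the fingers, y is the direction in which the jaws open and shut (so a half turn about z gives the same grasp; the last joint's range is limited). The gripper opens to 85 mm and grips with 20 to 120 N. Pads are 22 mm wide; open, the fingers measure 114 mm over their backs; the gripper's body (76 mm by 85 mm) begins 54 mm behind the grasp point. The pads swing forward as they close: fully open they stand 13 mm farther back than shut.
Start: joints at [-75.138, 7.471, 85.268, -0, 87.261, -4.893], TCP at [202.825, -564.683, 231.292] pointing down, gripper open.
Joint ranges: [-169.43, 169.43], [-51.17, 129.36], [1.28, 143.12], [-76.62, 256.62], [0, 156.53], [-152.29, 152.29]. Speed limits (degrees/s): [136.94, 136.94, 159.86, 180, 180, 180].

INTERFACE

Orientations are given as [roll, pitch, yaw] about the fixed x, y, z axes, in that order (R = Rz(yaw) Ry(pitch) Rx(roll)).
In Python, from bench import telemetry, snapshot, camera_params, job gives the robot as it stands. The module is installed in compiled form; this text tells all that it offers.
- The arm moves only by the shell command python3 -m jog 'ROWS' [FORCE]. ROWS is JSON, a list that holds one entry, the list of rows, each a list of 7 numbers: the shift along the tool's x, y, z in units of 50 mm (1.0 is 50 mm), then the turn, a rotation vector about the tool's x, y, z in units of 2 pi rad (1.0 is 2 pi rad), then the opening, from 0 (shut) to 1 (fully open). In form: [[[dx, dy, dz, rx, ry, rz, claw], ...]]. A call has 1 to 12 rows; each row shifts and turns the commanded pose from where the row before left it, along the tool's axes as they then stand; what a row does not reach is not made up. A row lasts 1/8 s, in which the tool goes at most 62.5 mm and 10.7 degrees, less where a joint would pass 70% of its speed; a pose out of reach is approached as far as the arm can. A call with a number of a shift or a turn outside -1 to 1 is refused whole. A call with a gripper value outside its range is refused whole. The fingers move at their own pace and stop on an object; FORCE is the grip in N (left out, the last holds). Time passes only in rows, so rows that do not move let the fingers close. It gives the time, the measured TCP pose, the force and the opening at its end, in the units of the state.
- telemetry.sense(): the state, without advancing time (a new reading comes with each control period).
- snapshot(name): name is "side" or "top"; returns (picture, depth): 384x512x3 uint8, red, green, blue; 384x512 float32, mm along the optical axis (not along the pixel's ray), 0 where there is no reading.
- camera_params(name): a dict with "K" (3x3 intrinsics, pixels), "D" ([k1, k2, p1, p2, k3] as OpenCV has them; the pictures are not rectified), "extrinsics" (4x4, takes a point from camera to world coordinates). Camera axes: x right, y down, z forward; pixel columns grow to the right and rows downward; lengths in mm; the calibration is good to about 2 mm. A picture is of the moment at which its call begins. camera_params takes no time and is no camera call.
- job.hand_in(): hands the job in, once; it reports no verdict.
The state is a dict: "time": time; "joint_pos": joint angles; "qd": joint speeds; "joint_efforts": joint torques, N m; "tool_pos": TCP position; "tcp_rot": TCP orientation; "ft_force": force on the tool from outside, world axes, zero at the start; "wrist_torque": the same for the moment, N m; "finger_gap": finger opening in mm.
Only numpy, scipy, OpenCV 4.12 (cv2) and the standard library are available. Lean on these libraries where they do the work, as an engineer would, in place of code of your own. Each camera call takes 0.05 s, during which the arm holds its last target. There are 200 camera calls.

## Working session

There is one attempt and no reset: what is moved stays moved. The work goes in short steps, Python scripts to look and compute and a shell command to move; the robot and the scene stay as the last step left them, time stands still between calls to the robot, and variables do not carry over. Pictures are saved under pics/ and viewed, about 8 in all and at most 12, crops included, and the job is handed in when it is done.

```bash
mkdir -p pics
cat > h.py <<'E'
import numpy as np, cv2
from bench import telemetry, snapshot, camera_params, job
def world(cam, uv, depth=None, z=None):
    p=camera_params(cam);K=np.array(p["K"]);D=np.array(p["D"],float);T=np.array(p["extrinsics"])
    out=[]
    for i,(u,v) in enumerate(uv):
        n=cv2.undistortPoints(np.array([[[u,v]]],float),K,D)[0,0]
        r=T[:3,:3]@np.array([n[0],n[1],1]);o=T[:3,3]
        if z is not None: s=(z-o[2])/r[2]
        else:
            w=depth[int(v)-1:int(v)+2,int(u)-1:int(u)+2];s=np.median(w[w>0])
        out.append(o+s*r)
    return np.array(out)
E
python3 - <<'E'
from h import *
print(telemetry.sense())
for c in("top","side"):
    im,d=snapshot(c);np.save(f"pics/{c}0_d.npy",d);cv2.imwrite(f"pics/{c}0.png",cv2.resize(im[:,:,::-1],(800,600),interpolation=cv2.INTER_CUBIC))
    cv2.imwrite(f"pics/{c}0_raw.png",im[:,:,::-1])
    p=camera_params(c);print(c,np.round(p["extrinsics"],3).tolist(),p["K"])
E
```

```text
{'time': 0.0, 'joint_pos': array([-7.51382178e+01,  7.51481724e+00,  8.53275306e+01,  3.79745094e-04,
        8.72618730e+01, -4.89253952e+00]), 'qd': array([ 0.02022908,  0.01890263, -0.01855114,  0.06680354, -0.02577513,
       -0.01229118]), 'joint_efforts': array([-7.01883819e-04, -5.69397962e+01, -5.00551414e+01, -3.13421979e-04,
        1.48754561e-02,  7.13701661e-05]), 'tool_pos': array([ 202.68295989, -564.15969309,  230.26422351]), 'tcp_rot': array([-1.79896191e+02, -9.26659463e-03,  1.97542948e+01]), 'ft_force': array([ 0.28840656, -0.61103185, -0.15888231]), 'wrist_torque': array([ 0.00777701, -0.05119216,  0.03073421]), 'finger_gap': 85.47205125640235}
top [[0.026, -0.982, 0.186, 322.034], [-1.0, -0.023, 0.021, -56.529], [-0.016, -0.186, -0.982, 1256.03], [0.0, 0.0, 0.0, 1.0]] [[370.89536438   0.         252.79989811]
 [  0.         370.89536438 194.84315155]
 [  0.           0.           1.        ]]
side [[-0.864, -0.402, 0.304, 213.396], [-0.504, 0.672, -0.543, 521.987], [0.014, -0.622, -0.783, 858.857], [0.0, 0.0, 0.0, 1.0]] [[364.83024917   0.         258.40708187]
 [  0.         364.83024917 195.56448508]
 [  0.           0.           1.        ]]
```

View pics/top0.png

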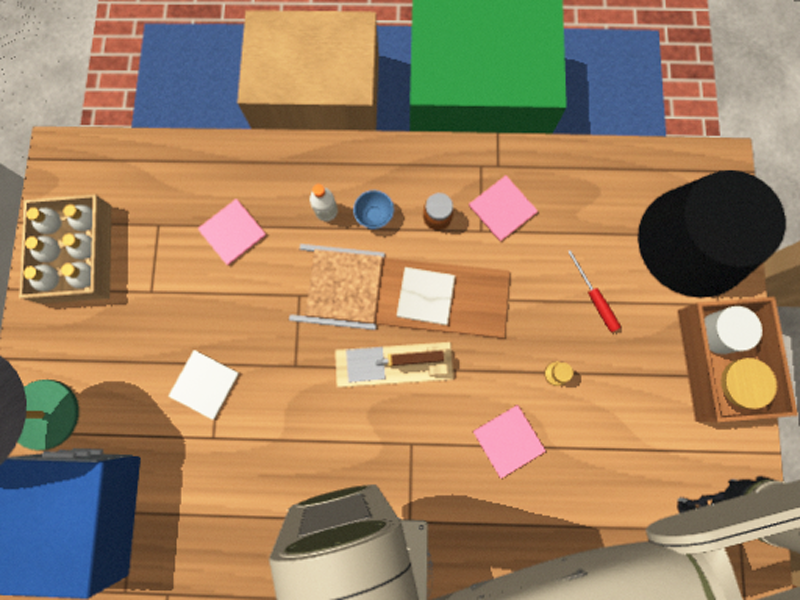

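View pics/side0.png

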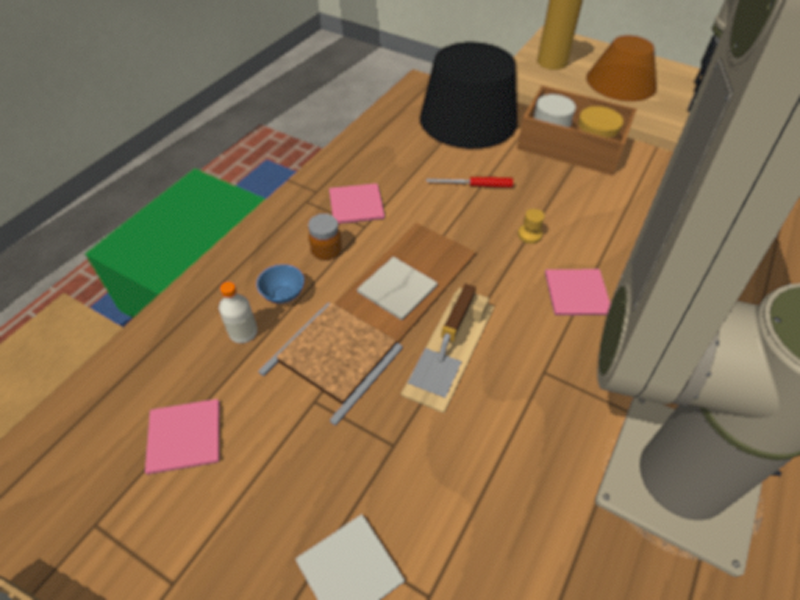

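The top view shows the board with its cork deck on the left (step near (380,290)), and the foot in the bay at (426,296). The spatula on its rest has its blade at (365,365) and handle at (418,358). Board x points roughly along world +y, and the spatula points the same way.

Run:
```python
import cv2
im=cv2.imread("pics/top0_raw.png")[140:260,180:340]
cv2.imwrite("pics/crop1.png",cv2.resize(im,(800,600),interpolation=cv2.INTER_CUBIC))
```

```text
(no output)
```

View pics/crop1.png

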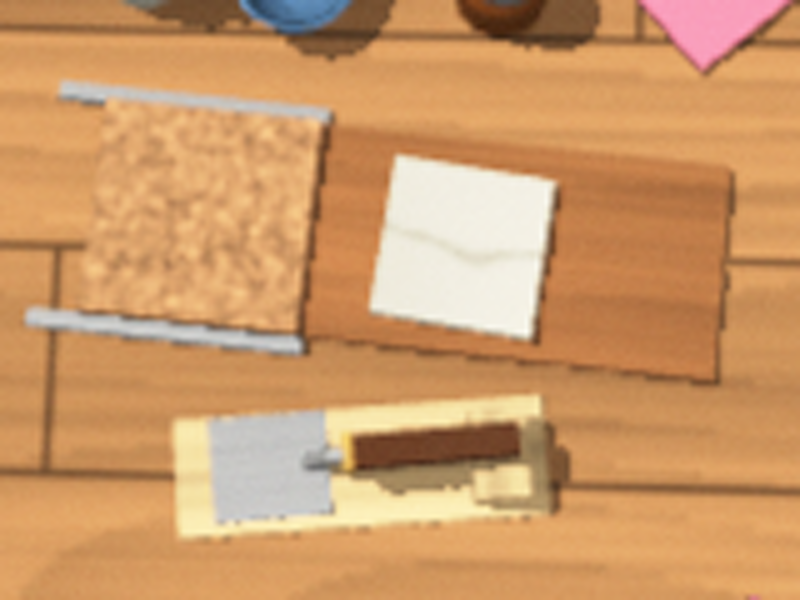

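```bash
cat > m.py <<'E'
from h import *
np.set_printoptions(precision=1,suppress=True)
f=lambda L,z:world("top",[(a/5+180-.4,b/5+140-.4) for a,b in L],z=z)
def ang(a,b): d=b-a; return round(np.degrees(np.arctan2(d[1],d[0])),1)
b=f([(732,168),(717,382)],10);print("bay rear",b.tolist(),"x dir",ang(b[1],b[0])+90)
bl=f([(732,168),(335,127),(717,382),(305,338)],10);print("bay edges dir",ang(bl[0],bl[1]),ang(bl[2],bl[3]))
s=f([(325,120),(303,333)],20);print("step top",s.tolist(),ang(s[1],s[0])+90)
c=f([(397,155),(556,180),(532,340),(370,312)],21);print("foot",c.tolist(),c.mean(0),ang(c[1],c[0]),ang(c[2],c[3]),ang(c[2],c[1])+90,ang(c[3],c[0])+90)
h=f([(355,433),(520,422),(522,455),(357,468)],67);print("handle",h.tolist(),h.mean(0),ang(h[1],h[0]),ang(h[2],h[3]))
t=f([(208,420),(217,522),(325,410),(332,513)],8);print("blade",t.tolist(),"tip",t[:2].mean(0),ang(t[2:].mean(0),t[:2].mean(0)))
r=f([(173,420),(540,396),(550,515),(180,540)],6);print("rest",r.tolist(),r.mean(0),ang(r[1],r[0]),ang(r[2],r[3]))
E
python3 m.py
```

```text
bay rear [[639.1424455176797, -280.6552044296701, 10.0], [490.193109327323, -268.9682032028518, 10.0]] x dir 85.5
bay edges dir 85.2 85.2
step top [[664.5093143304389, 0.7188788951068261, 20.0], [515.5560911846827, 11.095348502784283, 20.0]] 86.0
foot [[640.456288838754, -49.500580770078614, 21.0], [625.2294553383473, -158.5583635348377, 21.0], [514.2414512714159, -143.2037548670792, 21.0], [530.8062964691719, -33.768350732453776, 21.0]] [577.7 -96.3  21. ] 82.1 81.4 82.1 81.8
handle [[443.99362212551154, -26.99639473062994, 67.0], [453.63511784343007, -132.78408437630088, 67.0], [432.47228338653326, -134.29140073944765, 67.0], [421.57862222428116, -28.88438858599736, 67.0]] [437.9 -80.7  67. ] 95.2 95.9
blade [[456.42138047924055, 74.10327941399865, 8.0], [388.11396880482505, 65.22373200704942, 8.0], [465.1266826339843, -4.827496133600235, 8.0], [396.0424737169027, -11.59088818083984, 8.0]] tip [422.3  69.7   8. ] 96.1
rest [[456.0564285602022, 98.06160160048114, 6.0], [478.3652484712808, -150.0284441143906, 6.0], [398.45335099195654, -157.4169759587267, 6.0], [375.62364349498915, 89.73921281510857, 6.0]] [427.1 -29.9   6. ] 95.1 95.3
```

```bash
python3 -m jog '[[[0,0,0,0,0,-0.0263,1],[0,0,0,0,0,-0.0263,1],[0,0,0,0,0,-0.0263,1],[0,0,0,0,0,-0.0263,1],[0,0,0,0,0,-0.0263,1],[0,0,0,0,0,-0.0263,1],[0,0,0,0,0,-0.0263,1],[0,0,0,0,0,-0.0263,1]]]' 100
python3 -m jog '[[[0.765,0.466,0,0,0,0,1],[0.765,0.466,0,0,0,0,1],[0.765,0.466,0,0,0,0,1],[0.765,0.466,0,0,0,0,1],[0.765,0.466,0,0,0,0,1],[0.765,0.466,0,0,0,0,1],[0.765,0.466,0,0,0,0,1],[0.765,0.466,0,0,0,0,1],[0.765,0.466,0,0,0,0,1],[0.765,0.466,0,0,0,0,1],[0.765,0.466,0,0,0,0,1],[0.765,0.466,0,0,0,0,1]]]'
cat > go.py <<'E'
# needed shift in tool axes (mm and units) and turn to a target TCP pose
from h import *
from scipy.spatial.transform import Rotation as Ro
import sys
def delta(p,rpy):
    s=telemetry.sense();R=Ro.from_euler("xyz",s["tcp_rot"],degrees=True)
    d=R.inv().apply(np.array(p)-s["tool_pos"]);r=(R.inv()*Ro.from_euler("xyz",rpy,degrees=True)).as_rotvec()
    print("t",round(s["time"],2),"pos",s["tool_pos"].round(1),"rpy",s["tcp_rot"].round(2),"F",s["ft_force"].round(1),"gap",round(s["finger_gap"],1))
    print("mm",d.round(1),"units",(d/50).round(3),"turn deg",np.degrees(r).round(2),"units",(r/2/np.pi).round(4))
if __name__=="__main__":
    a=list(map(float,sys.argv[1:]));delta(a[:3],a[3:])
E
python3 go.py 438 -80.7 35 180 0 95.4
```

```text
time: 1.1
tool_pos: [202.7, -564.3, 230.6]
tcp_rot: [-180.0, -0.1, 95.8]
ft_force: [0.1, -0.1, -0.7]
finger_gap: 85.3
time: 2.6
tool_pos: [437.4, -79.5, 231.1]
tcp_rot: [-180.0, -0.0, 95.5]
ft_force: [0.4, -1.0, 0.8]
finger_gap: 85.3
t 2.6 pos [437.4 -79.5 231.1] rpy [-179.99   -0.     95.5 ] F [ 0.4 -1.   0.8] gap 85.3
mm [ -1.2   0.5 196.1] units [-0.024  0.01   3.921] turn deg [-0.01 -0.    0.1 ] units [-0.     -0.      0.0003]
```

```bash
python3 -m jog '[[[-0.02,0,0.7,0,0,0,1],[0,0,0.7,0,0,0,1],[0,0,0.7,0,0,0,1],[0,0,0.6,0,0,0,1],[0,0,0.5,0,0,0,1],[0,0,0.4,0,0,0,1],[0,0,0.2,0,0,0,1],[0,0,0.12,0,0,0,1],[0,0,0,0,0,0,1]]]'
python3 -m jog '[[[0,0,0,0,0,0,0],[0,0,0,0,0,0,0],[0,0,0,0,0,0,0],[0,0,0,0,0,0,0],[0,0,0,0,0,0,0],[0,0,0,0,0,0,0],[0,0,0,0,0,0,0],[0,0,0,0,0,0,0]]]' 100
python3 go.py 438 -80.7 35 180 0 95.4
```

```text
time: 3.72
tool_pos: [437.3, -82.0, 35.4]
tcp_rot: [-180.0, -0.0, 95.5]
ft_force: [0.7, -0.0, -0.6]
finger_gap: 85.6
time: 4.72
tool_pos: [437.7, -82.2, 35.8]
tcp_rot: [180.0, 0.0, 95.5]
ft_force: [-0.5, -0.4, 5.5]
finger_gap: 20.7
t 4.72 pos [437.7 -82.2  35.8] rpy [1.7995e+02 2.0000e-02 9.5500e+01] F [-0.5 -0.4  5.5] gap 20.7
mm [1.4 0.4 0.8] units [0.028 0.008 0.017] turn deg [0.05 0.02 0.1 ] units [0.0001 0.0001 0.0003]
```

```bash
python3 -m jog '[[[0,0,-0.1,0,0,0,0],[0,0,-0.2,0,0,0,0],[0,0,-0.4,0,0,0,0],[0,0,-0.6,0,0,0,0],[0,0,-0.6,0,0,0,0],[0,0,0,0,0,0.014,0],[0,0,0,0,0,0.014,0],[0,0,0,0,0,0,0]]]' 120
python3 go.py 559.9 -321 62 180 -2 85.35
python3 -c "
from h import *
print(world('top',[(a*.64-.2,b*.64-.2) for a,b in [(560,373),(605,310),(572,255),(438,215)]],z=10).round())"
```

```text
time: 5.72
tool_pos: [437.2, -82.0, 130.7]
tcp_rot: [180.0, 0.0, 85.4]
ft_force: [-1.0, -0.5, -1.9]
finger_gap: 20.0
t 5.72 pos [437.2 -82.  130.7] rpy [179.99   0.    85.45] F [-1.  -0.5 -1.9] gap 20.0
mm [-228.5  141.3   68.7] units [-4.57   2.826  1.374] turn deg [0.01 2.   0.1 ] units [0.     0.0056 0.0003]
[[ 417. -385.   10.]
 [ 556. -487.   10.]
 [ 679. -419.   10.]
 [ 765. -121.   10.]]
```

```bash
python3 -m jog '[[[-0.3,0.19,0,0,0,0,0],[-0.74,0.45,0,0,0,0,0],[-0.84,0.52,0,0,0,0,0],[-0.84,0.52,0,0,0,0,0],[-0.84,0.52,0,0,0,0,0],[-0.7,0.43,0,0,0,0,0],[-0.31,0.196,0.2,0,0,0,0],[0,0,0.5,0,0,0,0],[0,0,0.4,0,0,0,0],[0,0,0.2,0,-0.0056,0,0],[0,0,0,0,0,0,0],[0,0,0,0,0,0,0]]]' 120
python3 go.py 559.9 -321 45.1 180 2 85.35
python3 - <<'E'
from h import *
for c in("top","side"):
    im,d=snapshot(c);cv2.imwrite(f"pics/{c}1_raw.png",im[:,:,::-1])
a=cv2.imread("pics/top1_raw.png")[140:260,180:340]
cv2.imwrite("pics/crop2.png",cv2.resize(a,(800,600),interpolation=cv2.INTER_CUBIC))
b=cv2.imread("pics/side1_raw.png")[110:260,150:350]
cv2.imwrite("pics/crop3.png",cv2.resize(b,(800,600),interpolation=cv2.INTER_CUBIC))
E
```

```text
time: 7.22
tool_pos: [560.6, -321.0, 66.5]
tcp_rot: [179.9, 2.1, 85.5]
ft_force: [-0.2, 0.9, -3.0]
finger_gap: 20.1
t 7.22 pos [ 560.6 -321.    66.5] rpy [179.92   2.06  85.48] F [-0.2  0.9 -3. ] gap 20.1
mm [ 0.7 -0.7 21.4] units [ 0.013 -0.014  0.427] turn deg [0.09 0.06 0.13] units [0.0002 0.0002 0.0004]
```

View pics/crop2.png

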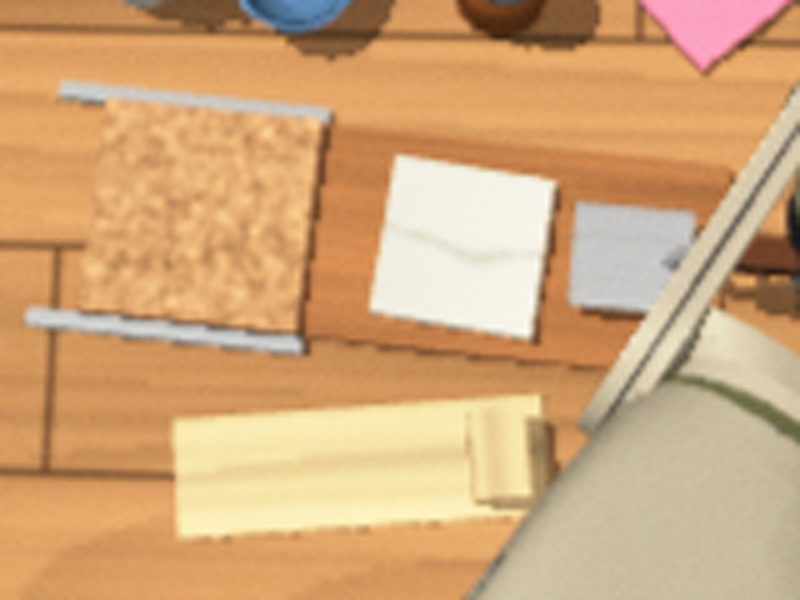

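The blade (leading edge at (571,253)) sits about 20 mm behind the foot (550,260) and is centred and parallel to the board. I'll lower it until it feels the bay.

```bash
python3 -m jog '[[[0,0,0.2,0,0,0,0],[0,0,0.1,0,0,0,0],[0,0,0.04,0,0,0,0],[0,0,0,0,0,0,0]]]'; python3 -m jog '[[[0,0,0.02,0,0,0,0],[0,0,0,0,0,0,0]]]';python3 -m jog '[[[0,0,0.02,0,0,0,0],[0,0,0,0,0,0,0]]]'
```

```text
time: 7.82
tool_pos: [559.6, -321.6, 47.9]
tcp_rot: [-180.0, 2.0, 85.4]
ft_force: [-0.7, -0.1, -1.3]
finger_gap: 20.2
time: 8.07
tool_pos: [559.9, -321.7, 47.4]
tcp_rot: [180.0, 2.0, 85.4]
ft_force: [0.8, -0.3, -1.7]
finger_gap: 20.4
time: 8.32
tool_pos: [559.7, -321.7, 46.2]
tcp_rot: [-180.0, 2.0, 85.4]
ft_force: [0.1, 0.0, -2.5]
finger_gap: 20.6
```

```bash
python3 -c "
from bench import telemetry
print(telemetry.sense()['ft_force'],telemetry.sense()['wrist_torque'])"
```

```text
[ 0.12263728  0.00293747 -2.54094627] [-0.03487639  0.01441139  0.03015419]
```

```bash
for i in 1 2 3; do python3 -m jog '[[[0,0,0.014,0,0,0,0],[0,0,0,0,0,0,0]]]' | grep -E "pos|force"; python3 -c "
from bench import telemetry
print(telemetry.sense()['wrist_torque'])"; done
```

```text
tool_pos: [559.8, -321.7, 45.5]
ft_force: [-0.5, 0.6, -1.3]
[ 0.04143324  0.00422622 -0.00954889]
tool_pos: [559.9, -321.9, 45.1]
ft_force: [-0.7, -0.8, 0.3]
[0.05920585 0.0428049  0.13634128]
tool_pos: [559.9, -322.1, 44.6]
ft_force: [-1.0, -1.9, 1.9]
[0.1742403  0.10371943 0.08222363]
```

```bash
python3 -m jog '[[[0,0,-0.008,0,0,0,0],[0.08,0,-0.003,0,0,0,0],[0.08,0,-0.003,0,0,0,0],[0.08,0,-0.003,0,0,0,0],[0.08,0,-0.003,0,0,0,0],[0.08,0,-0.003,0,0,0,0],[0.06,0,-0.002,0,0,0,0],[0,0,0,0,0,0,0]]]'
python3 -m jog '[[[0.05,0,-0.002,0,0,0,0],[0.05,0,-0.002,0,0,0,0],[0.05,0,-0.002,0,0,0,0],[0.05,0,-0.002,0,0,0,0],[0,0,0,0,0,0,0]]]'
python3 -m jog '[[[0.05,0,-0.002,0,0,0,0],[0.05,0,-0.002,0,0,0,0],[0.05,0,-0.002,0,0,0,0],[0.05,0,-0.002,0,0,0,0],[0,0,0,0,0,0,0]]]'
```

```text
time: 10.07
tool_pos: [561.7, -298.2, 44.5]
tcp_rot: [-180.0, 2.0, 85.4]
ft_force: [1.4, 0.9, 0.7]
finger_gap: 20.5
time: 10.7
tool_pos: [562.6, -288.7, 44.8]
tcp_rot: [180.0, 2.0, 85.4]
ft_force: [0.5, -3.0, 0.8]
finger_gap: 20.0
time: 11.32
tool_pos: [563.2, -278.4, 44.6]
tcp_rot: [-180.0, 2.0, 85.4]
ft_force: [-1.4, -2.7, 1.5]
finger_gap: 20.1
```

```bash
python3 -m jog '[[[0.05,0,-0.002,0,0,0,0],[0.05,0,-0.002,0,0,0,0],[0.05,0,-0.002,0,0,0,0],[0.05,0,-0.002,0,0,0,0],[0.05,0,-0.002,0,0,0,0],[0.05,0,-0.002,0,0,0,0],[0.05,0,-0.002,0,0,0,0],[0.05,0,-0.002,0,0,0,0],[0,0,0,0,0,0,0]]]'
python3 -m jog '[[[0.04,0,-0.0014,0,0,0,0],[0.04,0,-0.0014,0,0,0,0],[0,0,0,0,0,0,0]]]'
python3 -m jog '[[[0.04,0,-0.0014,0,0,0,0],[0,0,0,0,0,0,0]]]'
```

```text
time: 12.45
tool_pos: [564.8, -258.4, 44.7]
tcp_rot: [-180.0, 2.0, 85.4]
ft_force: [0.6, -2.8, 1.8]
finger_gap: 20.4
time: 12.82
tool_pos: [565.1, -254.7, 44.8]
tcp_rot: [-180.0, 2.0, 85.4]
ft_force: [0.1, -2.1, 2.3]
finger_gap: 20.3
time: 13.08
tool_pos: [565.3, -252.8, 44.8]
tcp_rot: [-180.0, 2.0, 85.4]
ft_force: [0.1, -3.3, 0.7]
finger_gap: 20.8
```

Run:
```python
from h import *
for c in("top","side"):
    im,d=snapshot(c);cv2.imwrite(f"pics/{c}2_raw.png",im[:,:,::-1])
a=cv2.imread("pics/top2_raw.png")[145:225,210:310]
b=cv2.imread("pics/side2_raw.png")[130:230,190:315]
cv2.imwrite("pics/crop4.png",np.vstack([cv2.resize(a,(400,300),interpolation=cv2.INTER_CUBIC),cv2.resize(b,(400,300),interpolation=cv2.INTER_CUBIC)]))
```

```text
(no output)
```

View pics/crop4.png

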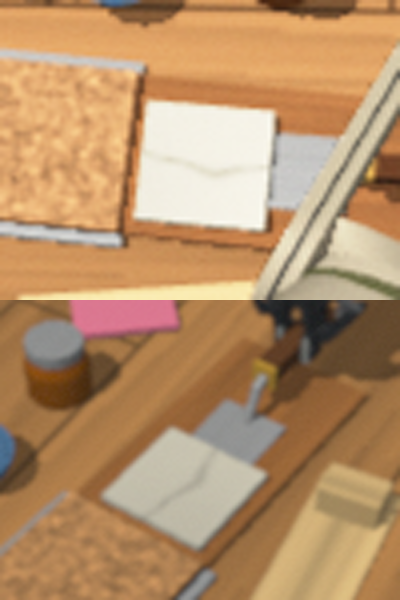

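```bash
python3 -c "
from h import *
w=world('top',[(210+a/4-.4,145+b/4-.4) for a,b in [(148,100),(275,112),(267,231),(134,217),(145,68),(124,232)]],z=21)
c,s=np.cos(np.radians(85.3)),np.sin(np.radians(85.3))
d=w[:,:2]-[589.3,24.2];print(np.c_[d@[c,s],d@[-s,c]].round(1))"
for i in 1 2 3; do python3 -m jog '[[[0.03,0,-0.001,0,0,0,0],[0,0,0,0,0,0,0]]]'| grep -E "pos|force"; done
```

```text
[[ -26.5  -56.1]
 [-135.9  -56.9]
 [-139.    46.7]
 [ -26.1   46.5]
 [ -20.8  -84.1]
 [ -19.1   60.2]]
tool_pos: [565.4, -251.4, 44.8]
ft_force: [-0.7, -4.0, 1.6]
tool_pos: [565.6, -249.8, 44.8]
ft_force: [0.4, -3.2, 2.4]
tool_pos: [565.7, -248.3, 44.8]
ft_force: [-0.4, -2.6, 1.9]
```

```bash
for i in 1 2 3; do python3 -m jog '[[[0.02,0,-0.0007,0,0,0,0],[0,0,0,0,0,0,0]]]'| grep -E "pos|force"; done
```

```text
tool_pos: [565.8, -247.4, 44.8]
ft_force: [0.2, -2.9, 1.5]
tool_pos: [565.8, -246.4, 44.8]
ft_force: [-0.6, -2.7, 2.0]
tool_pos: [565.9, -245.4, 44.8]
ft_force: [-0.6, -3.8, 2.1]
```

```bash
for i in 1 2 3; do python3 -m jog '[[[0.02,0,-0.0007,0,0,0,0],[0,0,0,0,0,0,0]]]'| grep -E "pos|force"; done
```

```text
tool_pos: [566.0, -244.3, 44.8]
ft_force: [-0.1, -4.4, 1.0]
tool_pos: [566.0, -243.4, 44.8]
ft_force: [0.3, -4.7, 2.7]
tool_pos: [566.1, -242.4, 44.8]
ft_force: [0.2, -3.2, 1.3]
```

```bash
for i in 1 2 3; do python3 -m jog '[[[0.02,0,-0.0007,0,0,0,0],[0,0,0,0,0,0,0],[0,0,0,0,0,0,0]]]'| grep -E "pos|force"; done
```

```text
tool_pos: [566.2, -241.4, 44.8]
ft_force: [0.5, -4.7, 2.1]
tool_pos: [566.3, -240.8, 45.0]
ft_force: [-0.7, -5.5, 2.1]
tool_pos: [566.4, -240.7, 45.3]
ft_force: [-2.2, -9.0, 3.0]
```

```bash
for i in 1 2 3; do python3 -m jog '[[[0,0,0,0,0,0,0]]]'| grep -E "pos|force|rot"; done
```

```text
tool_pos: [566.4, -240.7, 45.3]
tcp_rot: [180.0, 2.1, 85.4]
ft_force: [-2.6, -8.1, 2.5]
tool_pos: [566.4, -240.7, 45.3]
tcp_rot: [180.0, 2.1, 85.4]
ft_force: [-0.9, -8.5, 3.1]
tool_pos: [566.4, -240.7, 45.3]
tcp_rot: [180.0, 2.1, 85.4]
ft_force: [-1.9, -8.5, 3.5]
```

```bash
cat > plan.py <<'E'
import numpy as np
step=-17.5
def tcp(x,z,ph):
    a=np.radians(ph);X=np.array([np.cos(a),np.sin(a)]);Z=np.array([-np.sin(a),np.cos(a)])
    return np.array([x,z])-151.5*X+29.8*Z,X,Z
def tip(th,r,ph):
    t=np.radians(th);a=np.radians(ph)
    E=np.array([step-8*np.sin(t),max(0,3*np.cos(t)-12*np.sin(t))])
    C=E+r*np.array([-np.cos(t),np.sin(t)])
    return C-2*np.array([-np.sin(a),np.cos(a)])
p=[(-114.2,-.5,-2.),(-116.7,0.2,-2.)]
info=[(0,98),(0,100)]
for th,r,ph in [(1,100,-2),(4,100.5,-1),(8,101,1),(12,101,3.5),(16,101,6),(20,101,8.5),(24,101,11),(28,101,13),
                (30,101,14),(35,101,16),(42,102,19),(50,102,23.5),(58,103,29),(66,103,34),(74,104,37),(82,105,39),(90,105,40),(98,105,41),(103,105,41)]:
    x,z=tip(th,r,ph);p.append((x,z,ph));info.append((th,r))
print("th r | tip x z phi | dx dz ry units | handle, finger clearance")
for (a,b,i) in zip(p[:-1],p[1:],info[1:]):
    A,X,Z=tcp(*a);B,_,_=tcp(*b);d=B-A;f=np.radians(b[2])
    print(i,np.round(b,1),"%.3f %.3f %.4f"%(d@X/50,-d@Z/50,(b[2]-a[2])/360),"%.0f %.0f"%(b[1]-205*np.sin(f)+35*np.cos(f),b[1]-165*np.sin(f)+29*np.cos(f)))
E
python3 plan.py
```

```text
th r | tip x z phi | dx dz ry units | handle, finger clearance
(0, 100) [-116.7    0.2   -2. ] -0.050 -0.012 0.0000 42 35
(1, 100) [-117.7    2.5   -2. ] -0.022 -0.046 0.0000 45 37
(4, 100.5) [-118.3    7.2   -1. ] -0.026 -0.039 0.0028 46 39
(8, 101) [-118.6   13.4    1. ] -0.026 -0.018 0.0056 45 39
(12, 101) [-117.8   19.4    3.5] -0.006 0.011 0.0069 42 38
(16, 101) [-116.6   25.9    6. ] 0.010 0.006 0.0069 39 37
(20, 101) [-114.8   32.6    8.5] 0.025 0.003 0.0069 37 37
(24, 101) [-112.6   39.1   11. ] 0.040 0.010 0.0069 34 36
(28, 101) [-110.    45.5   13. ] 0.057 -0.008 0.0056 33 37
(30, 101) [-108.5   48.6   14. ] 0.033 -0.001 0.0028 33 37
(35, 101) [-104.3   56.    16. ] 0.099 -0.018 0.0056 33 38
(42, 102) [-98.   66.4  19. ] 0.151 -0.005 0.0083 33 40
(50, 102) [-88.4  76.3  23.5] 0.209 0.114 0.0125 27 37
(58, 103) [-77.9  85.6  29. ] 0.224 0.206 0.0153 17 31
(66, 103) [-65.6  92.4  34. ] 0.241 0.266 0.0139 7 24
(74, 104) [-52.7  98.4  37. ] 0.254 0.206 0.0083 3 22
(82, 105) [-38.8 102.4  39. ] 0.251 0.208 0.0056 1 21
(90, 105) [-24.2 103.5  40. ] 0.230 0.220 0.0028 -1 20
(98, 105) [ -9.5 102.5  41. ] 0.203 0.257 0.0028 -6 16
(103, 105) [ -0.4 100.8  41. ] 0.116 0.145 0.0000 -7 14
```

```bash
python3 -m jog '[[[-0.05,0,-0.012,0,0,0,0],[-0.022,0,-0.046,0,0,0,0],[-0.026,0,-0.039,0,0.0028,0,0],[-0.026,0,-0.018,0,0.0056,0,0],[0,0,0,0,0,0,0]]]'
python3 -m jog '[[[-0.006,0,0.011,0,0.0069,0,0],[0.01,0,0.006,0,0.0069,0,0],[0,0,0,0,0,0,0]]]'
python3 - <<'E'
from h import *
im,d=snapshot("side")
cv2.imwrite("pics/crop5.png",cv2.resize(im[110:230,170:330,::-1],(800,600),interpolation=cv2.INTER_CUBIC))
E
```

```text
time: 17.55
tool_pos: [565.7, -246.2, 50.7]
tcp_rot: [-180.0, -1.1, 85.4]
ft_force: [-0.4, 1.1, -2.6]
finger_gap: 20.3
time: 17.92
tool_pos: [565.6, -246.0, 49.6]
tcp_rot: [-180.0, -6.0, 85.3]
ft_force: [-0.2, -0.2, -2.2]
finger_gap: 20.6
```

View pics/crop5.png

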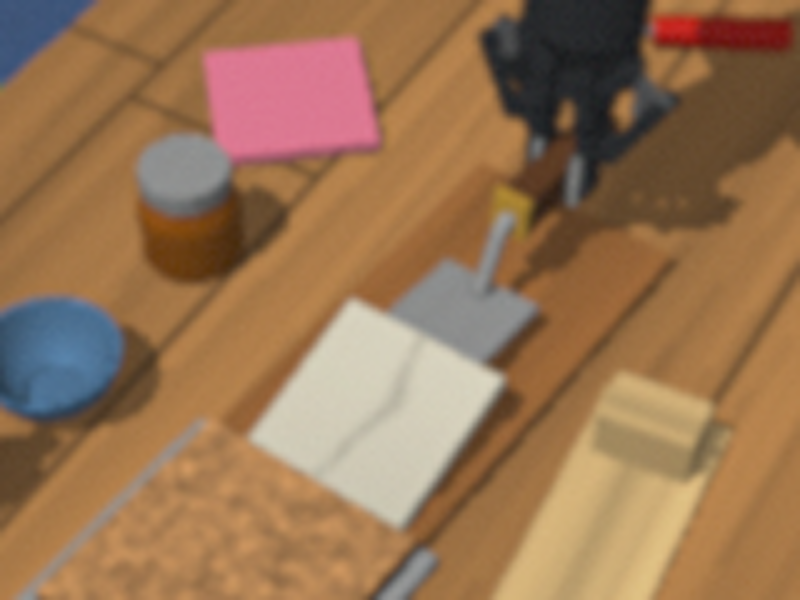

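```bash
python3 - <<'E'
s=open('plan.py').read()
i=s.index("p=[(");j=s.index("    x,z=tip(")
s=s[:i]+'''p=[(-116.6,25.9,6.)];info=[(16,101)]
for th,r,ph in [(20,101,8.5),(26,101,11.5),(33,101,14.5),(41,101,18.5),(50,101,23.5),(58,101.5,28.5),(66,102,33),(74,102,35.5),(82,102,36.5),(90,102,36.5),(98,102,36.5),(105,102,36.5)]:
'''+s[j:]
open('plan2.py','w').write(s)
E
python3 plan2.py
```

```text
th r | tip x z phi | dx dz ry units | handle, finger clearance
(20, 101) [-114.8   32.6    8.5] 0.026 0.004 0.0069 37 37
(26, 101) [-111.4   42.3   11.5] 0.070 -0.023 0.0083 36 38
(33, 101) [-106.1   53.1   14.5] 0.120 -0.030 0.0083 36 40
(41, 101) [-98.3  64.4  18.5] 0.172 0.033 0.0111 33 40
(50, 101) [-87.8  75.5  23.5] 0.231 0.122 0.0139 26 36
(58, 101.5) [-77.1  84.3  28.5] 0.225 0.190 0.0139 17 31
(66, 102) [-65.2  91.5  33. ] 0.240 0.227 0.0125 9 26
(74, 102) [-52.1  96.4  35.5] 0.250 0.193 0.0069 6 24
(82, 102) [-38.4  99.4  36.5] 0.248 0.164 0.0028 6 25
(90, 102) [-24.3 100.4  36.5] 0.239 0.152 0.0000 7 26
(98, 102) [-10.   99.4  36.5] 0.218 0.186 0.0000 6 25
(105, 102) [ 2.4 96.9 36.5] 0.170 0.187 0.0000 3 22
```

```bash
python3 -m jog '[[[0.026,0,0.004,0,0.0069,0,0],[0.07,0,-0.023,0,0.0083,0,0],[0.12,0,-0.03,0,0.0083,0,0],[0.172,0,0.033,0,0.0111,0,0],[0.231,0,0.122,0,0.0139,0,0],[0.225,0,0.19,0,0.0139,0,0],[0.24,0,0.227,0,0.0125,0,0],[0.25,0,0.193,0,0.0069,0,0],[0.248,0,0.164,0,0.0028,0,0],[0.239,0,0.152,0,0,0,0],[0.218,0,0.165,0,0,0,0],[0.17,0,0.14,0,0,0,0]]]'
python3 -m jog '[[[0,0,0,0,0,0,0],[0,0,0,0,0,0,0],[0,0,0,0,0,0,0]]]'
python3 - <<'E'
from h import *
im,d=snapshot("side");t,_=snapshot("top");cv2.imwrite("pics/top3_raw.png",t[:,:,::-1])
cv2.imwrite("pics/crop6.png",cv2.resize(im[110:230,170:330,::-1],(800,600),interpolation=cv2.INTER_CUBIC))
E
```

```text
time: 19.48
tool_pos: [576.7, -113.2, 44.1]
tcp_rot: [179.9, -36.4, 85.5]
ft_force: [-0.7, -0.8, -1.2]
finger_gap: 20.4
time: 19.85
tool_pos: [576.5, -115.0, 43.6]
tcp_rot: [180.0, -36.4, 85.4]
ft_force: [0.6, -0.4, -0.9]
finger_gap: 20.3
```

View pics/crop6.png

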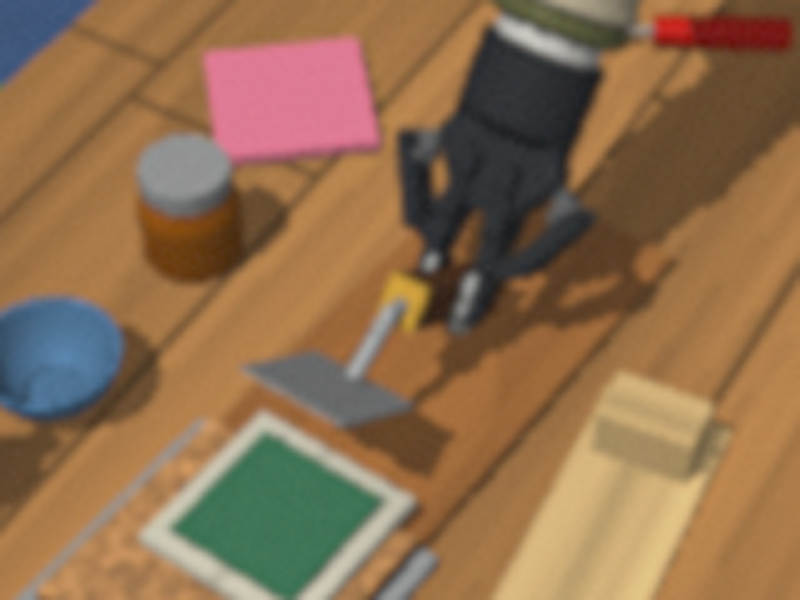

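The foot lies on the cork with its green felt up ((285,510) in the crop), and the spatula is clear above it. Next I retreat and return the spatula.

```bash
python3 -m jog '[[[0.475,0,-0.644,0,0,0,0],[0.475,0,-0.644,0,0,0,0],[0.475,0,-0.644,0,0,0,0],[0,0,0,0,-0.0202,0,0],[0,0,0,0,-0.0202,0,0],[0,0,0,0,-0.0202,0,0],[0,0,0,0,-0.0202,0,0],[0,0,0,0,-0.0203,0,0],[0,0,0,0,0,-0.014,0],[0,0,0,0,0,-0.014,0],[0,0,0,0,0,0,0]]]'
python3 go.py 437.7 -82.2 75 180 0 95.5
```

```text
time: 21.32
tool_pos: [576.3, -114.4, 163.5]
tcp_rot: [-180.0, -0.1, 95.5]
ft_force: [-0.2, 0.3, -1.9]
finger_gap: 20.4
t 21.32 pos [ 576.3 -114.4  163.5] rpy [-1.7999e+02 -6.0000e-02  9.5460e+01] F [-0.2  0.3 -1.9] gap 20.4
mm [  45.2 -134.9   88.6] units [ 0.903 -2.697  1.772] turn deg [-0.01 -0.06 -0.04] units [-0.     -0.0002 -0.0001]
```

```bash
python3 -m jog '[[[0.2,-0.6,0,0,0,0,0],[0.2,-0.6,0,0,0,0,0],[0.2,-0.6,0,0,0,0,0],[0.2,-0.6,0,0,0,0,0],[0.103,-0.297,0.1,0,0,0,0],[0,0,0.6,0,0,0,0],[0,0,0.6,0,0,0,0],[0,0,0.47,0,0,0,0],[0,0,0,0,0,0,0],[0,0,0,0,0,0,0]]]'
python3 go.py 437.7 -82.2 35.8 180 0 95.5
python3 - <<'E'
from h import *
im,d=snapshot("side");t,_=snapshot("top");cv2.imwrite("pics/top4_raw.png",t[:,:,::-1])
cv2.imwrite("pics/crop7.png",np.vstack([cv2.resize(t[140:230,180:330,::-1],(500,300),interpolation=cv2.INTER_CUBIC),cv2.resize(im[150:270,160:360,::-1],(500,300),interpolation=cv2.INTER_CUBIC)]))
E
```

```text
time: 22.58
tool_pos: [438.4, -82.7, 76.1]
tcp_rot: [179.9, -0.0, 95.4]
ft_force: [-0.0, -0.1, -1.4]
finger_gap: 20.4
t 22.57 pos [438.4 -82.7  76.1] rpy [ 1.7994e+02 -2.0000e-02  9.5420e+01] F [-0.  -0.1 -1.4] gap 20.4
mm [ 0.5 -0.7 40.3] units [ 0.011 -0.014  0.806] turn deg [ 0.06 -0.02 -0.08] units [ 0.0002 -0.0001 -0.0002]
```

View pics/crop7.png

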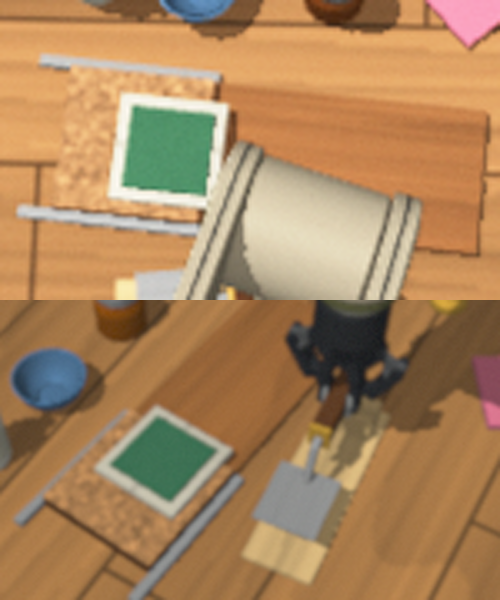

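The foot lies felt up on the deck, slightly overhanging the step. The spatula is over its rest, so I'll lower it and feel for contact.

```bash
python3 -m jog '[[[0,-0.012,0.3,0,0,0,0],[0,0,0.3,0,0,0,0],[0,0,0.13,0,0,0,0],[0,0,0.03,0,0,0,0],[0,0,0,0,0,0,0],[0,0,0,0,0,0,0]]]'
python3 -m jog '[[[0,0,0.02,0,0,0,0],[0,0,0.02,0,0,0,0],[0,0,0,0,0,0,0]]]'
```

```text
time: 23.42
tool_pos: [437.6, -82.5, 37.5]
tcp_rot: [180.0, -0.0, 95.5]
ft_force: [0.5, -0.2, -1.1]
finger_gap: 20.2
time: 23.8
tool_pos: [437.5, -82.5, 35.9]
tcp_rot: [180.0, -0.0, 95.5]
ft_force: [-4.0, 1.3, 7.0]
finger_gap: 20.5
```

```bash
python3 -m jog '[[[0,0,-0.008,0,0,0,0],[0,0,0,0,0,0,0.4],[0,0,0,0,0,0,0.7],[0,0,0,0,0,0,1],[0,0,0,0,0,0,1],[0,0,0,0,0,0,1],[0,0,0,0,0,0,1],[0,0,0,0,0,0,1]]]'
python3 -m jog '[[[0,0,-0.2,0,0,0,1],[0,0,-0.5,0,0,0,1],[0,0,-0.8,0,0,0,1],[0,0,-0.9,0,0,0,1],[0,0,-0.9,0,0,0,1],[-0.8,0,-0.5,0,0,0,1],[-1,0,0,0,0,0,1],[-1,0,0,0,0,0,1],[-1,0,0,0,0,0,1],[-1,0,0,0,0,0,1],[0,0,0,0,0,0,1],[0,0,0,0,0,0,1]]]'
python3 - <<'E'
from h import *
im,d=snapshot("side");t,_=snapshot("top");cv2.imwrite("pics/top5_raw.png",t[:,:,::-1])
cv2.imwrite("pics/crop8.png",cv2.resize(t[140:260,180:340,::-1],(800,600),interpolation=cv2.INTER_CUBIC))
E
```

```text
time: 24.8
tool_pos: [437.2, -82.4, 35.5]
tcp_rot: [180.0, -0.0, 95.5]
ft_force: [0.1, 0.2, -0.4]
finger_gap: 86.0
time: 26.3
tool_pos: [460.1, -321.2, 225.6]
tcp_rot: [180.0, -0.1, 95.5]
ft_force: [-0.4, 0.8, -0.1]
finger_gap: 85.3
```

View pics/crop8.png

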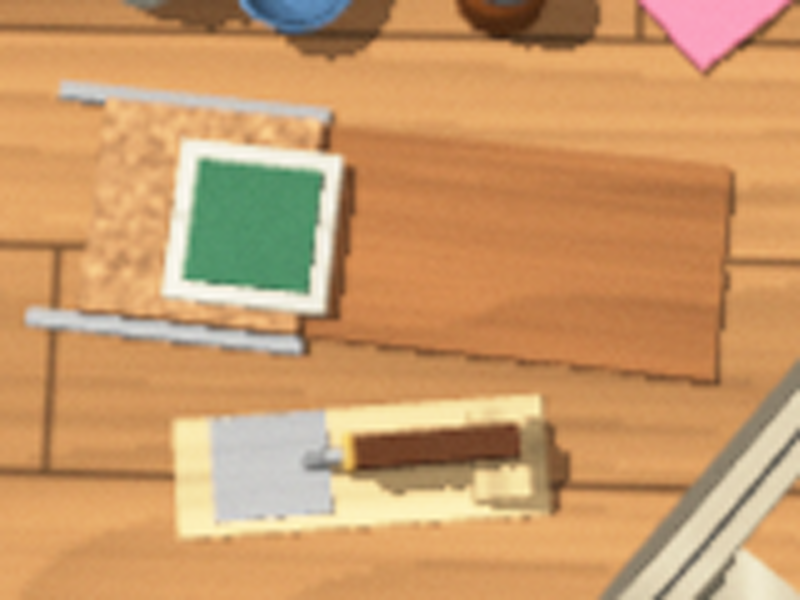

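```bash
python3 -c "
from h import *
w=world('top',[(180+a/5-.4,140+b/5-.4) for a,b in [(180,140),(343,155),(328,315),(163,297)]],z=28)
c,s=np.cos(np.radians(85.3)),np.sin(np.radians(85.3))
d=w[:,:2].mean(0)-[589.3,24.2];print('foot board xy',d@[c,s],d@[-s,c])
t=world('top',[(180+a/5-.4,140+b/5-.4) for a,b in [(210,420),(217,521)]],z=8);print('tip',t.mean(0))
a=cv2.imread('pics/top0_raw.png').astype(int);b=cv2.imread('pics/top5_raw.png').astype(int)
m=(abs(a-b).max(2)>60)[:250,:];ys,xs=np.nonzero(m);print('changed px bbox',xs.min(),xs.max(),ys.min(),ys.max())
im,dd=snapshot('top')
P=world('top',[(180+x/5,140+y/5) for x,y in [(200,170),(300,175),(290,280),(195,275),(255,225)]],depth=dd);print('felt z',P[:,2].round(1))
job.hand_in()"
```

```text
foot board xy 22.194520933865057 4.279743084232203
tip [422.61649385  68.99982552   8.        ]
changed px bbox 212 454 149 249
felt z [29.1 31.1 31.1 30.9 32.6]
the job is handed in; nothing more can be done
```

The job is handed in: the lamp foot lies felt up and flat on the cork, and the spatula is back on its rest. I have no verdict from the system, only my own checks.

- **Pressing:** I pushed the foot with the blade low on the bay, hooked under the rear overhang, until it stopped against the step at about x = −17.5 mm. Wrist force held at about 8.5 N. I put about 6 N of that on the foot and the rest down to friction on the bay, but that split is an estimate. The foot-to-spatula force was never measured directly.
- **Flip:** The planned blade turn was about 0.6 rad/s as it passed 30°, with the foot past 55°. The foot tipped over the step and landed on the cork on the first try. I did not log forces or speeds inside that fast move, so the second step rests on the plan and on the result.
- **Foot at the end:** Its centre is at about x = 22 mm, y = 4 mm in the board frame. Five depth readings on the felt gave 29 to 33 mm, against 31 mm expected, so it is level within the camera noise.
- **Spatula at the end:** The blade edge is within about 1 mm of where it started, and the gripper is open and clear of everything.
- **Bystanders:** I saw nothing moved in the views I took. The before-and-after picture comparison was inconclusive, because the arm's own change of position was included in it.

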